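Put the whetstone away in the blocked drawer

ROBOT

A 6-joint arm with a two-finger parallel gripper is mounted at the origin on the work surface. World frame = base frame: x ahead of the robot, y to its left, z up, the work surface at z = 0. Lengths are in m, angles in rad, forces in N, time in s.
With the tool pointing down it reaches from about 0.275 to 0.875 m from the base axis. Payload 12.5 kg.
Tool frame: the origin (TCP) lies midway between the tips of the shut fingers; the grasp point (between the pads) lies hold_point_z behind it (hold_point_z is the distance from the TCP to the grasp point, in m); z points along the fingers, y is the line along which they close (so a half turn about z gives the same grasp; the last joint's range is limited). The gripper opens to 85 mm and grips with 20 to 120 N. Pads are 22 mm wide; open, the fingers measure 114 mm over their backs; the gripper's body (76 mm by 85 mm) begins 54 mm behind the grasp point. The pads swing forward as they close: fully open they stand 13 mm farther back than shut.
Start: joints at [-1.272, 0.351, 1.652, -0, 1.139, -0.085], TCP at [0.206, -0.51, 0.231] pointing down, gripper open.
Joint ranges: [-2.75, 2.75], [-0.79, 2.1], [0.01, 2.65], [-1.57, 4.71], [0.07, 3.14], [-2.87, 2.87]. Speed limits (rad/s): [2.22, 2.22, 2.79, 3.14, 3.14, 3.14].

INTERFACE

Orientations are given as a unit quaternion [x, y, z, w].
In Python, from rig import * gives the robot as it stands.
- The arm moves only by the shell command python3 -m jog 'ROWS' [FORCE]. ROWS is JSON, a list of rows, each a list of 7 numbers: the closure, from 0 (fully open) to 1 (shut), then the shift along the tool's x, y, z each as a share of 0.5 m, from -1 to 1, then the turn, a rotation vector about the tool's x, y, z each as a share of 45 degrees, from -1 to 1. In form: [[hand, dx, dy, dz, ax, ay, az], ...]. A call has 1 to 5 rows; each row is the pose to reach, as a shift and turn from the pose commanded when the call began, along the tool's axes at that moment; what a row does not reach only later rows make up. A row lasts 1/12 s, in which the tool goes at most 41.7 mm and 7.16 degrees, less where a joint would pass 70% of its speed; a pose out of reach is approached as far as the arm can. A call with a number of a shift or a turn outside -1 to 1 is refused whole. A call with a gripper value outside its range is refused whole. The fingers move at their own pace and stop on an object; FORCE is the grip in N (left out, the last holds). Time passes only in rows, so rows that repeat a pose let the fingers close. It gives the time, the measured TCP pose, the force, the opening and the grip force at its end, in the units of the state.
- read_state(): the state, without advancing time (a new reading comes with each control period).
- snapshot(name): name is "scene" or "top"; returns a dict with "image" (420x560x3 uint8, red, green, blue), "range_z" (420x560 float32, m along the optical axis (not along the pixel's ray), 0 where there is no reading), "fx", "fy", "cx", "cy" (pixels), "position" and "orientation" of the camera in the world. Camera axes: x right, y up, looking along -z (the intrinsics and any distortion apply to the point x, -y, -z); pixel columns grow to the right and rows downward; lengths in m; the calibration is good to about 2 mm. A picture is of the moment at which its call begins.
- close_job(): hands the job in; it is judged then, once.
The state is a dict: "time_s": time; "qpos": joint angles; "joint_vel": joint speeds; "effort": joint torques, N m; "ee_pos": TCP position; "tool_rot": TCP orientation; "ft_force": force on the tool from outside, world axes, zero at the start; "wrist_torque": the same for the moment, N m; "finger_gap": opening from 0.0 (shut) to 1.0 (fully open); "gripper_force": force on a finger pad.
Only numpy, scipy, OpenCV 4.12 (cv2) and the standard library are available. Lean on these libraries where they do the work, as an engineer would, in place of code of your own. Each camera call takes 0.05 s, during which the arm holds its last target. There are 200 camera calls.

TASK

The squeeze bottle is standing in the way of the cabinet's top drawer: first lift it clear and stand it upright in the blue tray, while the drawer is still shut. Then pull the top drawer fully open and lay the orange whetstone flat on the drawer's floor, wooden base down, beside the strop that is already in there. Leave the drawer open, do not tip the bottle over, do not lift the strop, and leave the knife block, tape roll and knife where they are.

Things in the scene. Friction and masses are not known exactly. Their poses are not given: they have to be found in the camera images.
- bottle: white plastic squeeze bottle, loose, upright, about 250 g: round body 60 mm in diameter up to 112 mm high, then a shoulder and a narrow nozzle up to 140 mm in all. Origin: centre of its underside; z up along the bottle. It starts on the bench in front of the drawer, in its path.
- tray: open blue plastic tray, fixed to the bench, 140 x 140 mm outside, 35 mm high, walls 4 mm, floor 4 mm thick. Origin: centre of its underside on the bench. It may be to the left or to the right.
- stone: whetstone to put away, loose, about 500 g: orange stone 144 x 56 x 24 mm on a dark wooden base 150 x 56 x 14 mm, 38 mm high in all. Origin: centre of the base's underside; x along its length, y across its 56 mm width, z up. It starts on the bench, on the side opposite the tray.
- cabinet_drawer0 (a joint): opening of the top one of two blue-fronted drawers of a grey sheet-metal cabinet, fixed, 300 mm wide, 300 mm deep, 130 mm high, with a tub standing at the back of its top, turned by up to 0.15 rad, in m: 0 shut (it may start up to 10 mm ajar), 0.214 against its end stop; it slides straight out towards the robot, along the handle point's -x, with a few newtons of friction and drag, and stays where it is left.
- cabinet_drawer0_handle (a point): middle of the top drawer's steel bar handle, moves with it: a level round bar, 11 mm thick, 120 mm long along y, its centre line 35 mm in front of the drawer front, about 96 mm above the bench (34 mm below the cabinet's top), on two stems 51 mm to either side. x lies along the slide (-x is the opening direction), z up. The lower drawer's like handle, 53 mm below, is not used.
- drawer_front (a point): point on the outer face of the top drawer's front, in its middle, level with the drawer's inner floor (about 75 mm above the bench); moves with the drawer; axes as the handle's. The inner floor reaches from x = 21 to 275 mm and 126 mm to either side; side walls and back stand 33 mm above it, the front 43 mm. Fully open, x = 21 to 228 mm is uncovered.
- strop: sharpening strop already lying in the drawer, loose, about 300 g: pale wooden block with reddish leather face, 160 x 50 mm, 26 mm high, lengthways along the slide, in the left or the right half. Origin: on its underside, in the middle of the end nearer the handle; x along its length, away from the handle.
- block: wooden knife block with black knife handles, loose, 100 x 85 mm, 230 mm high; leave alone. Origin: centre of its underside.
- tape: amber roll of packing tape lying flat, loose, 104 mm in diameter, 48 mm high; leave alone. Origin: centre of its underside.
- knife: kitchen knife with black handle, loose, lying on the brown paper in front of the robot, about 300 mm long, 21 mm high; leave alone. Origin: on its underside, at the root of the blade; x towards the tip.
Mind the look-alikes: they are no part of the job. Several things have the shape of the stone; the one meant has the colours described above.

How it is judged:
On the way, in this order (a step that is already met when the one before it is completed fails the run):
1. the bottle stands upright in the tray, let go, the drawer still shut (horizontal distance between bottle and tray below 0.055 m and height (world z) of bottle below 0.015 m and angle between bottle's own z axis and vertical below 0.12 rad and contact force between the fingers and bottle below 0.2 N and value of joint cabinet_drawer0 below 0.03 m), for 0.2 s.
2. the top drawer is fully open (value of joint cabinet_drawer0 above 0.19 m and horizontal distance between bottle and tray below 0.055 m and height (world z) of bottle below 0.015 m and angle between bottle's own z axis and vertical below 0.12 rad), for 0.2 s.
3. the whetstone lies flat on the drawer's floor (z of stone in the frame of drawer_front between -0.008 and 0.008 m and x of stone in the frame of drawer_front between 0.038 and 0.25 m and y of stone in the frame of drawer_front between -0.11 and 0.11 m and angle between stone's own z axis and vertical below 0.1 rad and value of joint cabinet_drawer0 above 0.19 m), for 0.2 s.
At the end, for the whole second after the job is handed in: Bottle upright in the tray (within 55 mm of its centre, tilt under 0.12 rad); top drawer open by more than 190 of 214 mm; whetstone flat (tilt under 0.1 rad), base down on the floor inside the drawer; bottle and stone released and at rest; strop still on the drawer floor (all of step 3 and horizontal distance between bottle and tray below 0.055 m and height (world z) of bottle below 0.015 m and angle between bottle's own z axis and vertical below 0.12 rad and contact force between the fingers and bottle below 0.2 N and linear speed of each of bottle, stone below 0.02 m/s and contact force between the fingers and stone below 0.2 N and z of strop in the frame of drawer_front below 0.008 m); the robot touches nothing.
It fails at once if the bottle is tipped over (tilt above 0.6 rad) (angle between bottle's own z axis and vertical above 0.6 rad).
It fails at once if the strop is lifted off the drawer's floor by more than 20 mm (z of strop in the frame of drawer_front above 0.02 m).
It fails at once if the knife block, tape roll or knife is moved by more than 25 mm (distance of any of block, tape, knife from where it was at the start of the episode above 0.025 m).
It also fails if it takes over 64 s, if anything falls off the work surface, if the arm or the gripper's body presses on something with over 40 N, if the wrist force passes 120 N, or if a joint passes its speed limit or range.

## Working session

There is one attempt and no reset: what is moved stays moved. The work goes in short steps, Python scripts to look and compute and a shell command to move; the robot and the scene stay as the last step left them, time stands still between calls to the robot, and variables do not carry over. Pictures are saved under pics/ and viewed, at most 10 in all, crops included, and the job is handed in when it is done.

```bash
mkdir -p pics; ls; cat > h.py <<'E'
from rig import *
import numpy as np, cv2
from scipy.spatial.transform import Rotation as R
def world(s):
    z=s["range_z"].astype(float); v,u=np.mgrid[:z.shape[0],:z.shape[1]]
    p=np.stack([(u-s["cx"])/s["fx"]*z,-(v-s["cy"])/s["fy"]*z,-z],-1)
    return p@R.from_quat(s["orientation"]).as_matrix().T+np.array(s["position"])
def need(target,yaw=None,q=None):
    """rows (shares) to go to target TCP pos with tool quaternion/ down yaw"""
    st=read_state(); r0=R.from_quat(st["tool_rot"]); d=r0.inv().apply(np.array(target)-st["ee_pos"])/0.5
    if q is not None:
        a=(r0.inv()*q).as_rotvec()/(np.pi/4)
    else: a=np.zeros(3)
    return np.round(d,4),np.round(a,4)
E
python3 - <<'E'
from h import *
st=read_state(); print(st)
for n in("scene","top"):
    s=snapshot(n); np.savez(f"{n}0.npz",w=world(s),im=s["image"]); print(n,s["position"],s["orientation"],s["fx"],[k for k in s])
    cv2.imwrite(f"pics/{n}0.png",cv2.resize(s["image"][...,::-1],None,fx=1.4,fy=1.4))
try:
    import rig; print({k:getattr(rig,k) for k in dir(rig) if not k.startswith('_') and isinstance(getattr(rig,k),(int,float,str))})
except Exception as e: print(e)
E
```

```text
pics
{'time_s': 0.0, 'qpos': array([-1.27161610e+00,  3.51265654e-01,  1.65241707e+00, -2.11959295e-06,
        1.13913805e+00, -8.46064705e-02]), 'joint_vel': array([ 0.00080304,  0.00077957,  0.0004524 , -0.00027368,  0.00417806,
        0.00036432]), 'effort': array([ 1.10198855e-04, -5.06116319e+01, -2.91413462e+01, -1.13615879e-04,
        4.53219021e-03,  1.54459025e-05]), 'ee_pos': array([ 0.2058588 , -0.50965698,  0.23074499]), 'tool_rot': array([ 9.81644630e-01,  1.90718233e-01, -6.67112985e-05, -6.10428619e-04]), 'ft_force': array([-0.40480099,  0.53353116, -0.768604  ]), 'wrist_torque': array([-0.00549583, -0.00486669, -0.03258353]), 'gripper_force': 0.0, 'finger_gap': 1.0014980147107815}
scene [ 1.21400144 -1.26533933  1.09043364] [0.43366671 0.1156247  0.21957433 0.86622816] 534.6545353315414 ['image', 'range_z', 'fx', 'fy', 'cx', 'cy', 'position', 'orientation']
top [ 0.32119871 -0.06962585  1.56495924] [-0.05593285  0.05697698  0.71296335 -0.6966408 ] 483.51378729322 ['image', 'range_z', 'fx', 'fy', 'cx', 'cy', 'position', 'orientation']
{'hold_point_z': 0.0187}
```

View pics/scene0.png

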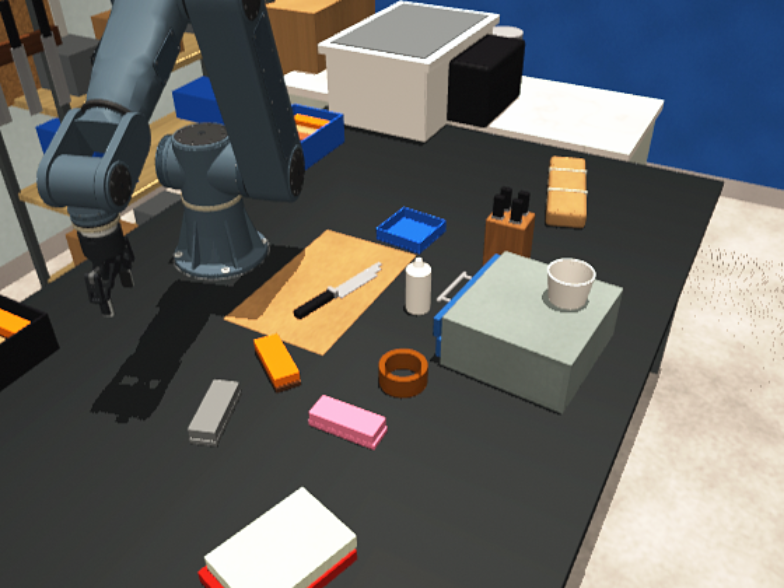

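View pics/top0.png

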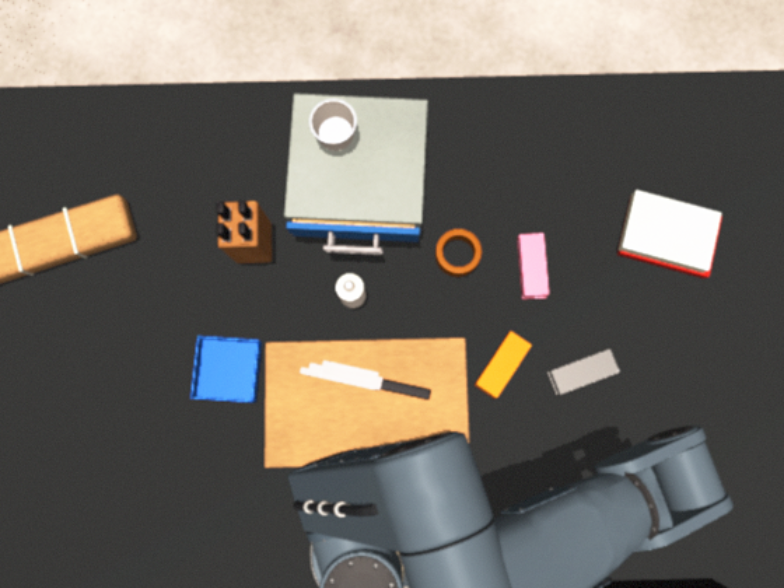

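The scene shows the tray on the left and the orange stone on the right. In the top view (enlarged 1.4×) the bottle is at about (350,288), the handle at (353,248), the tray at (226,369), the stone at (504,364), the knife block at (243,230) and the tape at (458,250).

```bash
python3 - <<'E'
from h import *
d=np.load("top0.npz"); w=d["w"]; im=d["im"]; hsv=cv2.cvtColor(im,cv2.COLOR_RGB2HSV)
def box(name,u0,v0,u1,v1,f):
    sl=np.s_[int(v0/1.4):int(v1/1.4),int(u0/1.4):int(u1/1.4)]
    p=w[sl][f(w[sl],hsv[sl])]; 
    c,s,a=cv2.minAreaRect(p[:,:2].astype(np.float32)); print(name,len(p),"c",np.round(c,4),"size",np.round(s,4),"ang",round(a,2),"z med/max",np.round([np.median(p[:,2]),p[:,2].max()],4)); return p
box("stone",465,320,545,410,lambda p,h:(p[...,2]>.032)&(p[...,2]<.06))
box("bottle",330,265,372,312,lambda p,h:p[...,2]>.09)
box("nozzle",330,265,372,312,lambda p,h:p[...,2]>.128)
box("tray",180,325,263,412,lambda p,h:(h[...,0]>95)&(h[...,0]<125)&(h[...,1]>120)&(p[...,2]>.025))
box("trayall",180,325,263,412,lambda p,h:(h[...,0]>95)&(h[...,0]<125)&(h[...,1]>120))
box("handle",318,241,388,258,lambda p,h:(p[...,2]>.08)&(p[...,2]<.115))
box("cabtop",280,85,432,228,lambda p,h:(p[...,2]>.12)&(p[...,2]<.137))
box("front",280,220,432,245,lambda p,h:(h[...,0]>95)&(h[...,0]<125)&(h[...,1]>120)&(p[...,2]>.1))
box("tape",430,220,490,280,lambda p,h:p[...,2]>.035)
box("block",210,190,275,270,lambda p,h:p[...,2]>.03)
box("knife",295,352,440,405,lambda p,h:p[...,2]>.008)
E
```

```text
stone 785 c [ 0.4065 -0.3125] size [0.0564 0.1437] ang 54.42 z med/max [0.038  0.0482]
bottle 319 c [ 0.4694 -0.0275] size [0.3025 0.0585] ang 26.81 z med/max [0.1172 1.565 ]
nozzle 46 c [ 0.4525 -0.0154] size [0.2835 0.0202] ang 18.37 z med/max [0.1378 1.565 ]
tray 291 c [0.3971 0.1561] size [0.463  0.1402] ang 84.93 z med/max [0.0335 1.565 ]
trayall 2188 c [0.3992 0.1626] size [0.4765 0.1484] ang 84.87 z med/max [0.0045 1.565 ]
handle 170 c [0.6716 0.0196] size [0.1273 0.026 ] ang 88.53 z med/max [0.0995 0.1082]
cabtop 7664 c [0.859  0.0074] size [0.3008 0.3045] ang 85.85 z med/max [0.1303 0.137 ]
front 489 c [ 0.5831 -0.0569] size [0.463  0.2463] ang 30.78 z med/max [0.1164 1.565 ]
tape 427 c [ 0.5123 -0.1763] size [0.1021 0.4256] ang 74.3 z med/max [0.0475 1.565 ]
block 1455 c [0.5206 0.1348] size [0.5583 0.1206] ang 33.52 z med/max [0.169 1.565]
knife 504 c [ 0.3849 -0.0026] size [0.3294 0.1211] ang 87.37 z med/max [0.0171 1.565 ]
```

```bash
python3 - <<'E'
from h import *
d=np.load("top0.npz"); w=d["w"]; im=d["im"]; hsv=cv2.cvtColor(im,cv2.COLOR_RGB2HSV)
def box(name,u0,v0,u1,v1,f):
    sl=np.s_[int(v0/1.4):int(v1/1.4),int(u0/1.4):int(u1/1.4)]
    p=w[sl][f(w[sl],hsv[sl])&(w[sl][...,2]<.3)]; r=cv2.minAreaRect(p[:,:2].astype(np.float32))
    print(name,len(p),"c",np.round(r[0],4),"size",np.round(r[1],4),"z",np.round([np.median(p[:,2]),p[:,2].max()],4),"corners",np.round(cv2.boxPoints(r),3).tolist()); return p
blue=lambda h:(h[...,0]>95)&(h[...,0]<125)&(h[...,1]>120)
box("stone",465,320,545,410,lambda p,h:(p[...,2]>.032)&(p[...,2]<.06))
p=box("bottle",330,265,372,312,lambda p,h:p[...,2]>.09); print(cv2.minEnclosingCircle(p[:,:2].astype(np.float32)))
p=box("nozzle",330,265,372,312,lambda p,h:p[...,2]>.128)
box("tray",180,325,263,412,lambda p,h:blue(h)&(p[...,2]>.025))
p=box("handle",335,247,372,258,lambda p,h:(p[...,2]>.097)&(p[...,2]<.115)); print(np.polyfit(p[:,1],p[:,0],1),p.mean(0))
box("cabtop",280,85,432,228,lambda p,h:(p[...,2]>.126)&(p[...,2]<.137))
p=box("front",280,215,432,245,lambda p,h:blue(h)&(p[...,2]>.108)); print(np.polyfit(p[:,1],p[:,0],1))
box("tape",430,220,490,280,lambda p,h:p[...,2]>.035)
box("block",210,190,275,270,lambda p,h:p[...,2]>.03)
box("knife",295,352,440,405,lambda p,h:p[...,2]>.008)
E
```

```text
stone 785 c [ 0.4065 -0.3125] size [0.0564 0.1437] z [0.038  0.0482] corners [[0.3319999873638153, -0.2939999997615814], [0.4490000009536743, -0.37700000405311584], [0.48100000619888306, -0.3310000002384186], [0.36399999260902405, -0.24799999594688416]]
bottle 314 c [0.5771 0.0264] size [0.0579 0.0577] z [0.1171 0.1461] corners [[0.5479999780654907, -0.0020000000949949026], [0.6050000190734863, -0.003000000026077032], [0.6069999933242798, 0.054999999701976776], [0.5490000247955322, 0.0560000017285347]]
((0.5778954029083252, 0.026973096653819084), 0.03014603815972805)
nozzle 41 c [0.5755 0.0235] size [0.0239 0.0209] z [0.1363 0.1461] corners [[0.5649999976158142, 0.012000000104308128], [0.5860000252723694, 0.010999999940395355], [0.5860000252723694, 0.03500000014901161], [0.5649999976158142, 0.035999998450279236]]
tray 286 c [0.4112 0.3151] size [0.1437 0.1402] z [0.0334 0.0456] corners [[0.33500000834465027, 0.25], [0.4749999940395355, 0.2370000034570694], [0.4869999885559082, 0.3799999952316284], [0.3479999899864197, 0.3930000066757202]]
handle 73 c [0.6658 0.0197] size [0.0783 0.01
[... 839 characters left out ...]
 z [0.0475 0.0564] corners [[0.5979999899864197, -0.19699999690055847], [0.6439999938011169, -0.289000004529953], [0.7360000014305115, -0.24300000071525574], [0.6899999976158142, -0.15199999511241913]]
block 1451 c [0.7088 0.2573] size [0.0853 0.1028] z [0.169  0.2377] corners [[0.6570000052452087, 0.2150000035762787], [0.7599999904632568, 0.21400000154972076], [0.7609999775886536, 0.29899999499320984], [0.6579999923706055, 0.3009999990463257]]
knife 489 c [ 0.3855 -0.0029] size [0.3296 0.1175] z [0.0168 0.0284] corners [[0.3230000138282776, -0.16599999368190765], [0.4399999976158142, -0.16899999976158142], [0.4480000138282776, 0.16099999845027924], [0.3310000002384186, 0.16300000250339508]]
```

The positions fit the given sizes. The bottle is at (0.577,0.025), the tray at (0.411,0.315), the stone at (0.4065,-0.3125), and the handle at (0.666,0.020) with cabinet yaw about -0.073. First I move above the bottle, with the fingers closing along y.

```bash
for i in 1 2 3; do python3 -m jog '[[0,0.272,-0.1785,0,0,0,0],[0,0.272,-0.1785,0,0,0,0],[0,0.272,-0.1785,0,0,0,0],[0,0.272,-0.1785,0,0,0,0]]' 40; done
python3 -m jog '[[0,0.272,-0.1785,0,0,0,0.489],[0,0.272,-0.1785,0,0,0,0.489],[0,0.272,-0.1785,0,0,0,0.489],[0,0.272,-0.1785,0,0,0,0.489],[0,0.272,-0.1785,0,0,0,0.489]]'
python3 - <<'E'
from h import *
print(need([.577,.0255,.075],q=R.from_euler('x',np.pi)),read_state()["qpos"])
E
```

```text
time_s: 0.43
ee_pos: [0.2992, -0.3743, 0.231]
tool_rot: [0.982, 0.19, -0.0, -0.0]
ft_force: [-0.3, -0.3, 0.3]
finger_gap: 1.005
gripper_force: 0.0
time_s: 0.77
ee_pos: [0.3921, -0.2404, 0.2312]
tool_rot: [0.982, 0.191, -0.0, -0.0]
ft_force: [0.2, -1.1, 0.1]
finger_gap: 1.003
gripper_force: 0.0
time_s: 1.1
ee_pos: [0.4848, -0.1066, 0.2312]
tool_rot: [0.982, 0.191, -0.0, -0.0]
ft_force: [0.5, -1.0, -0.3]
finger_gap: 1.005
gripper_force: 0.0
time_s: 1.52
ee_pos: [0.5788, 0.0293, 0.2308]
tool_rot: [1.0, 0.0, 0.0, -0.001]
ft_force: [-0.1, -0.3, 0.7]
finger_gap: 0.996
gripper_force: 0.0
(array([-0.0038,  0.0079,  0.3116]), array([-0.0014, -0.0007,  0.0002])) [-3.02556806e-02  4.04462144e-01  1.57409355e+00  1.18407855e-03
  1.16248976e+00  1.53991858e+00]
```

```bash
python3 -m jog '[[0,-0.004,0.008,0.15,0,0,0],[0,-0.004,0.008,0.22,0,0,0],[0,-0.004,0.008,0.28,0,0,0],[0,-0.004,0.008,0.311,0,0,0],[0,-0.004,0.008,0.311,0,0,0]]' 35
python3 -m jog '[[1,0,0,0,0,0,0],[1,0,0,0,0,0,0],[1,0,0,0,0,0,0],[1,0,0,0,0,0,0],[1,0,0,0,0,0,0]]'
python3 -m jog '[[1,0,0,0,0,0,0],[1,0,0,0,0,0,0],[1,0,0,0,0,0,0],[1,0,0,0,0,0,0],[1,0,0,0,0,0,0]]'
python3 - <<'E'
from h import *
s=snapshot("scene"); im=s["image"][150:280,250:400,::-1]; cv2.imwrite("pics/grasp.png",cv2.resize(im,None,fx=4,fy=4))
E
```

```text
time_s: 1.93
ee_pos: [0.5711, 0.0207, 0.0701]
tool_rot: [1.0, -0.0, -0.005, -0.0]
ft_force: [-0.8, -0.3, -1.1]
finger_gap: 0.998
gripper_force: 0.0
time_s: 2.35
ee_pos: [0.5761, 0.0208, 0.0782]
tool_rot: [1.0, -0.0, 0.002, 0.0]
ft_force: [-0.8, 0.7, 8.6]
finger_gap: 0.695
gripper_force: 37.6
time_s: 2.77
ee_pos: [0.5761, 0.0208, 0.0782]
tool_rot: [1.0, -0.0, 0.002, 0.0]
ft_force: [-0.5, 1.5, 8.3]
finger_gap: 0.695
gripper_force: 37.6
```

View pics/grasp.png

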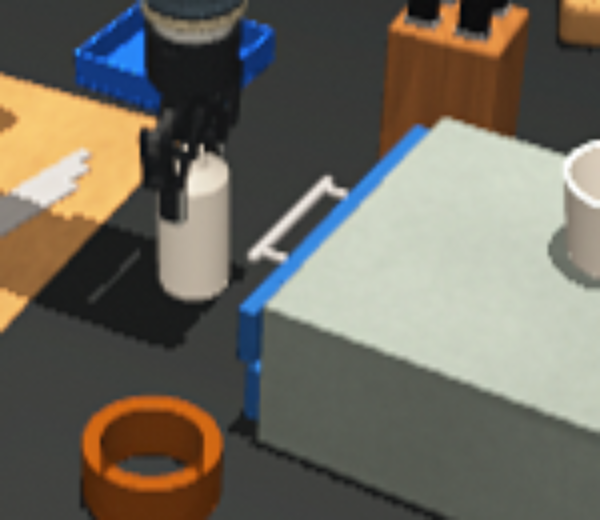

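The gripper holds the bottle upright on its upper body (the fingers are at about pixel (185,185) in the crop). Now I lift it and carry it to the tray.

```bash
python3 -m jog '[[1,0,0,-0.04,0,0,0],[1,0,0,-0.1,0,0,0],[1,0,0,-0.16,0,0,0],[1,0,0,-0.2,0,0,0],[1,0,0,-0.2,0,0,0]]'
python3 -m jog '[[1,-0.02,-0.036,0,0,0,0],[1,-0.055,-0.1,0,0,0,0],[1,-0.095,-0.17,0,0,0,0],[1,-0.13,-0.235,0,0,0,0],[1,-0.165,-0.294,0,0,0,0]]'
python3 -m jog '[[1,-0.04,-0.07,0,0,0,0],[1,-0.085,-0.15,0,0,0,0],[1,-0.125,-0.22,0,0,0,0],[1,-0.155,-0.275,0,0,0,0],[1,-0.165,-0.294,0,0,0,0]]'
python3 -m jog '[[1,0,0,0,0,0,0],[1,0,0,0,0,0,0],[1,0,0,0,0,0,0]]'
python3 - <<'E'
from h import *
print(need([.411,.315,.0825],q=R.from_euler('x',np.pi)))
s=snapshot("scene"); w=world(s); im=s["image"]; cv2.imwrite("pics/carry.png",cv2.resize(im[100:230,220:370,::-1],None,fx=4,fy=4))
E
```

```text
time_s: 3.23
ee_pos: [0.5767, 0.0206, 0.1811]
tool_rot: [1.0, -0.0, 0.004, 0.0]
ft_force: [0.7, -0.0, -2.1]
finger_gap: 0.694
gripper_force: 39.7
time_s: 3.65
ee_pos: [0.4907, 0.1691, 0.1753]
tool_rot: [1.0, -0.0, -0.0, 0.0]
ft_force: [0.6, 0.6, -1.9]
finger_gap: 0.697
gripper_force: 39.7
time_s: 4.07
ee_pos: [0.4071, 0.3177, 0.1754]
tool_rot: [1.0, 0.001, -0.0, -0.0]
ft_force: [0.8, 0.9, -3.0]
finger_gap: 0.689
gripper_force: 39.6
time_s: 4.32
ee_pos: [0.4101, 0.3139, 0.1755]
tool_rot: [1.0, -0.0, -0.0, 0.0]
ft_force: [-1.3, 0.2, -3.2]
finger_gap: 0.695
gripper_force: 39.6
(array([ 0.0018, -0.0024,  0.186 ]), array([ 0.0007,  0.0003, -0.0011]))
```

View pics/carry.png

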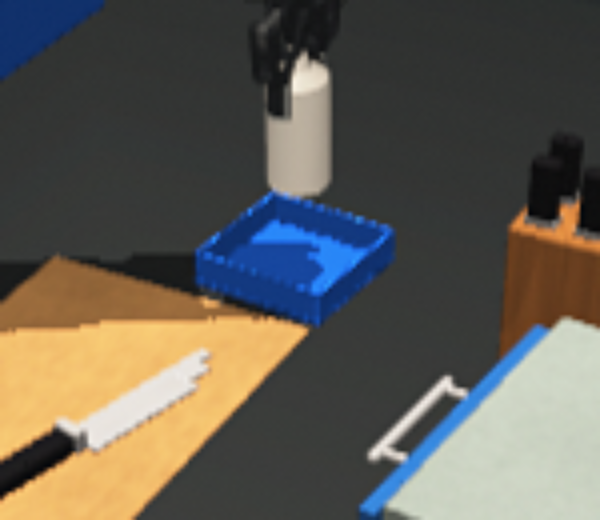

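The bottle hangs upright over the tray (bottom at about (298,190) in the crop). Now I lower it gently, release and retract.

```bash
python3 -m jog '[[1,0.002,-0.002,0.05,0,0,0],[1,0.002,-0.002,0.1,0,0,0],[1,0.002,-0.002,0.14,0,0,0],[1,0.002,-0.002,0.165,0,0,0],[1,0.002,-0.002,0.175,0,0,0]]'
python3 -m jog '[[1,0,0,0.004,0,0,0],[1,0,0,0.007,0,0,0],[1,0,0,0.010,0,0,0],[1,0,0,0.012,0,0,0],[1,0,0,0.012,0,0,0]]'
python3 -m jog '[[0.4,0,0,0,0,0,0],[0.2,0,0,0,0,0,0],[0,0,0,0,0,0,0],[0,0,0,0,0,0,0],[0,0,0,0,0,0,0]]'
python3 -m jog '[[0,0,0,-0.04,0,0,0],[0,0,0,-0.1,0,0,0],[0,0,0,-0.17,0,0,0],[0,0,0,-0.25,0,0,0],[0,0,0,-0.3,0,0,0]]'
python3 - <<'E'
from h import *
# handle grasp: bar dir yaw -0.073; tool x along bar -> yaw options
for yaw in (np.pi/2-.073,-np.pi/2-.073):
    print(need([.666,.020,.18],q=R.from_euler('z',yaw)*R.from_euler('x',np.pi)))
print(read_state()["qpos"])
s=snapshot("scene"); w=world(s); cv2.imwrite("pics/placed.png",cv2.resize(s["image"][100:230,220:370,::-1],None,fx=4,fy=4))
E
```

```text
time_s: 4.78
ee_pos: [0.4106, 0.3142, 0.0864]
tool_rot: [1.0, -0.001, -0.001, 0.001]
ft_force: [0.1, 0.0, -3.3]
finger_gap: 0.699
gripper_force: 39.6
time_s: 5.2
ee_pos: [0.411, 0.3159, 0.0827]
tool_rot: [1.0, -0.0, 0.0, -0.0]
ft_force: [-0.4, -0.7, -3.2]
finger_gap: 0.695
gripper_force: 39.6
time_s: 5.62
ee_pos: [0.4109, 0.3159, 0.0826]
tool_rot: [1.0, -0.0, 0.0, -0.0]
ft_force: [0.2, -0.1, 0.1]
finger_gap: 0.998
gripper_force: 0.0
time_s: 6.03
ee_pos: [0.4113, 0.3162, 0.2361]
tool_rot: [1.0, -0.0, 0.002, -0.001]
ft_force: [0.2, -0.0, 0.0]
finger_gap: 1.001
gripper_force: 0.0
(array([0.5091, 0.5925, 0.1126]), array([ 9.0000e-04, -4.9000e-03, -1.9072e+00]))
(array([0.5091, 0.5925, 0.1126]), array([-5.0000e-03, -9.0000e-04,  2.0927e+00]))
[ 5.65618728e-01  2.87279424e-01  1.72816095e+00 -5.72588170e-06
  1.12257201e+00  2.13657028e+00]
```

View pics/placed.png

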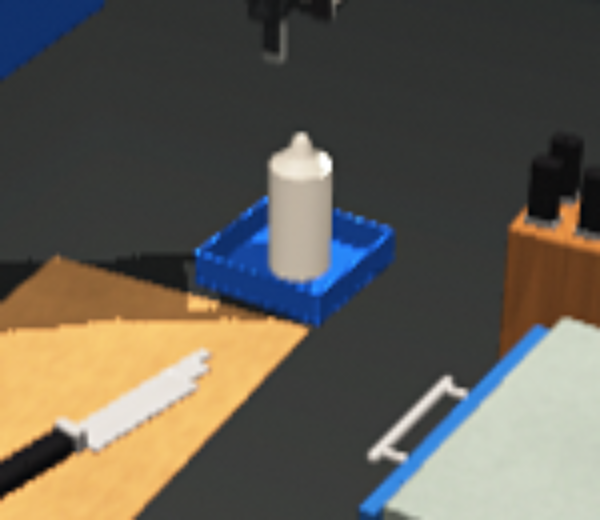

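The bottle stands upright in the tray, released. Next I move over the handle, turn the tool and preset the finger gap.

```bash
for i in 1 2; do python3 -m jog '[[0.72,0.254,0.296,0,0,0,0],[0.72,0.254,0.296,0,0,0,0],[0.72,0.254,0.296,0,0,0,0],[0.72,0.254,0.296,0,0,0,0],[0.72,0.254,0.296,0,0,0,0]]' >/dev/null; done
for i in 1 2 3; do python3 -m jog '[[0.72,0,0,0,0,0,-0.6357],[0.72,0,0,0,0,0,-0.6357],[0.72,0,0,0,0,0,-0.6357],[0.72,0,0,0,0,0,-0.6357],[0.72,0,0,0,0,0,-0.6357]]'|tail -3; done
python3 - <<'E'
from h import *
print(need([.666,.020,.079],q=R.from_euler('z',np.pi/2-.073)*R.from_euler('x',np.pi)),read_state()["qpos"])
s=snapshot("scene"); w=world(s)
im=s["image"];h=cv2.cvtColor(im,cv2.COLOR_RGB2HSV)
m=(w[...,0]>.35)&(w[...,0]<.47)&(w[...,1]>.26)&(w[...,1]<.37)&(w[...,2]>.06)&(w[...,2]<.2)
print("bottle",m.sum(),np.median(w[m],0),w[m][:,2].max())
E
```

```text
ft_force: [-0.1, -0.7, 0.3]
finger_gap: 0.277
gripper_force: 0.0
ft_force: [-0.3, -0.7, -0.2]
finger_gap: 0.277
gripper_force: 0.0
ft_force: [0.9, 0.1, 0.3]
finger_gap: 0.281
gripper_force: 0.0
(array([0.0007, 0.0027, 0.3063]), array([-0.0002,  0.    , -0.0018])) [-4.02612553e-02  5.61814604e-01  1.32328411e+00 -1.34979251e-05
  1.25666023e+00  3.41695860e-02]
bottle 322 [0.42051733 0.30377041 0.10336181] 0.14910384089762063
```

```bash
python3 -m jog '[[0.72,0.001,0.003,0.08,0,0,0],[0.72,0.001,0.003,0.15,0,0,0],[0.72,0.001,0.003,0.21,0,0,0],[0.72,0.001,0.003,0.26,0,0,0],[0.72,0.001,0.003,0.28,0,0,0]]'
python3 -m jog '[[0.72,0,0,0.012,0,0,0],[0.72,0,0,0.027,0,0,0],[0.72,0,0,0.027,0,0,0]]'
python3 -m jog '[[1,0,0,0,0,0,0],[1,0,0,0,0,0,0],[1,0,0,0,0,0,0],[1,0,0,0,0,0,0]]' 40
```

```text
time_s: 8.63
ee_pos: [0.6644, 0.0202, 0.0884]
tool_rot: [0.735, 0.678, -0.002, -0.002]
ft_force: [-1.4, -0.7, -0.9]
finger_gap: 0.28
gripper_force: 0.0
time_s: 8.88
ee_pos: [0.6664, 0.0201, 0.0788]
tool_rot: [0.733, 0.68, 0.0, 0.0]
ft_force: [-0.5, -0.2, 0.1]
finger_gap: 0.282
gripper_force: 0.0
time_s: 9.22
ee_pos: [0.6669, 0.0201, 0.08]
tool_rot: [0.733, 0.681, 0.001, 0.001]
ft_force: [-0.4, 0.5, 5.0]
finger_gap: 0.108
gripper_force: 39.4
```

```bash
python3 -m jog '[[1,0,-0.02,0,0,0,0],[1,0,-0.06,0,0,0,0],[1,0,-0.11,0,0,0,0],[1,0,-0.16,0,0,0,0],[1,0,-0.21,0,0,0,0]]' | sed -n 2,4p
python3 -m jog '[[1,0,-0.05,0,0,0,0],[1,0,-0.1,0,0,0,0],[1,0,-0.14,0,0,0,0],[1,0,-0.18,0,0,0,0],[1,0,-0.205,0,0,0,0]]'| sed -n 2,4p
python3 -m jog '[[1,0,-0.01,0,0,0,0],[1,0,-0.014,0,0,0,0],[1,0,-0.014,0,0,0,0],[1,0,-0.014,0,0,0,0]]'
```

```text
ee_pos: [0.5616, 0.0279, 0.08]
tool_rot: [0.733, 0.681, 0.001, 0.001]
ft_force: [2.2, -0.5, 4.3]
ee_pos: [0.46, 0.0353, 0.0802]
tool_rot: [0.733, 0.681, 0.002, 0.002]
ft_force: [65.2, -5.8, -30.3]
time_s: 10.38
ee_pos: [0.4605, 0.0354, 0.0813]
tool_rot: [0.733, 0.68, 0.007, 0.007]
ft_force: [32.4, -2.1, -13.8]
finger_gap: 0.107
gripper_force: 40.0
```

The drawer is at its end stop (it started about 7 mm ajar). I release, back off upward and look at the drawer.

```bash
python3 -m jog '[[1,0,0.008,0,0,0,0],[1,0,0.012,0,0,0,0]]' | grep ft_f
python3 -m jog '[[0.72,0,0,0,0,0,0],[0.72,0,0,0,0,0,0],[0.72,0,0,0,0,0,0],[0.72,0,0,0,0,0,0]]' |tail -5
python3 -m jog '[[0.72,0,0,-0.05,0,0,0],[0.72,0,0,-0.12,0,0,0],[0.72,0,0,-0.2,0,0,0],[0.72,0,0,-0.27,0,0,0],[0.72,0,0,-0.34,0,0,0]]' |tail -5
# aside to the right
python3 -m jog '[[0,-0.4,0,0,0,0,0],[0,-0.4,0,0,0,0,0],[0,-0.4,0,0,0,0,0],[0,-0.4,0,0,0,0,0],[0,-0.4,0,0,0,0,0]]'
python3 - <<'E'
from h import *
s=snapshot("top"); w=world(s); np.savez("top1.npz",w=w,im=s["image"])
cv2.imwrite("pics/top1.png",cv2.resize(s["image"][90:300,180:420,::-1],None,fx=3,fy=2.8))
print(read_state()["qpos"])
E
```

```text
ft_force: [-1.4, -0.1, 23.5]
ee_pos: [0.4581, 0.0354, 0.0788]
tool_rot: [0.733, 0.681, -0.0, -0.0]
ft_force: [-0.3, 0.0, 0.3]
finger_gap: 0.285
gripper_force: 0.0
ee_pos: [0.4578, 0.0354, 0.2507]
tool_rot: [0.733, 0.681, 0.0, 0.0]
ft_force: [0.8, -0.0, -0.1]
finger_gap: 0.28
gripper_force: 0.0
time_s: 11.72
ee_pos: [0.4429, -0.1665, 0.2488]
tool_rot: [0.733, 0.681, -0.0, 0.0]
ft_force: [0.7, -0.4, -0.3]
finger_gap: 0.961
gripper_force: 0.0
[-0.46455643  0.19260291  1.81817958 -0.00190903  1.12984503 -0.38806873]
```

View pics/top1.png

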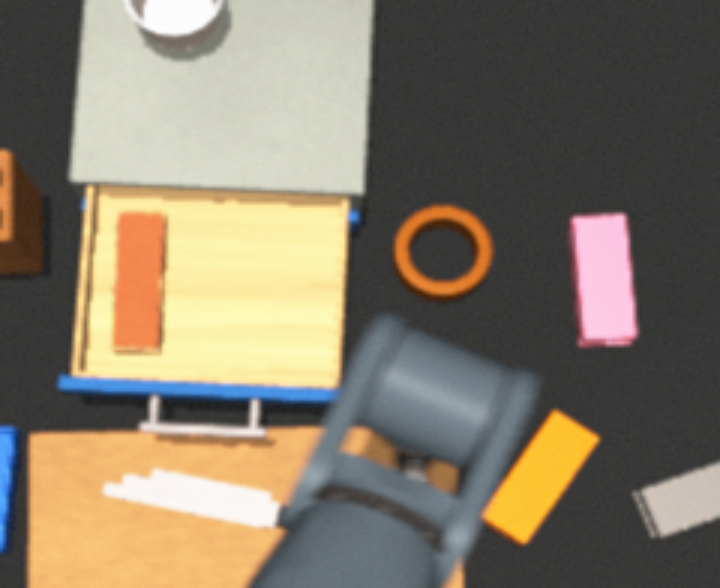

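The drawer is open. The strop lies in its left half (about (140,282) in the crop), the right half is free, and the stone is still at (543,476). I compute the strop and floor in the drawer frame, along with the move to the stone.

```bash
python3 - <<'E'
from h import *
d=np.load("top1.npz"); w=d["w"]; im=d["im"]; hsv=cv2.cvtColor(im,cv2.COLOR_RGB2HSV)
c,s=np.cos(-.073),np.sin(-.073); X=np.array([c,s]);Y=np.array([-s,c])
ok=(w[...,2]>.05)&(w[...,2]<.13)
F0=np.array([.459,.0353])+.035*X
loc=np.stack([(w[...,:2]-F0)@X,(w[...,:2]-F0)@Y],-1)
b=np.zeros(im.shape[:2],bool); b[158:222,204:300]=1
blue=(hsv[...,0]>95)&(hsv[...,0]<125)&(hsv[...,1]>120)
f=np.zeros_like(b); f[222:235,198:292]=1
p=loc[f&ok&blue&(w[...,2]>.11)]; print("front x range",np.percentile(p[:,0],[2,50,98]),"y",p[:,1].min(),p[:,1].max())
m=b&ok&(w[...,2]>.093)&(hsv[...,1]>130)&(hsv[...,0]<14)
p=loc[m]; print("strop",m.sum(),p.min(0),p.max(0),np.median(w[m][:,2])," corners",cv2.boxPoints(cv2.minAreaRect(p.astype(np.float32))).round(3).tolist())
m=b&ok&(abs(loc[...,1]+.05)<.03)&(loc[...,0]>.05)&(loc[...,0]<.2); print("floor z",np.median(w[m][:,2]))
u=np.zeros_like(b);u[230:290,330:385]=1
m=u&(w[...,2]>.032)&(w[...,2]<.05)&(hsv[...,0]<30)&(hsv[...,1]>150); r=cv2.minAreaRect(w[m][:,:2].astype(np.float32)); print("stone",r)
print("goal xy",F0+.125*X-.058*Y)
print(need([.4065,-.3125,.16],q=R.from_euler('z',np.pi-np.radians(35.5))*R.from_euler('x',np.pi)))
E
```

```text
front x range [0.00278072 0.00902802 0.01534081] y -0.13072177345811267 0.14873506143353696
strop 705 [0.05576412 0.05073991] [0.20589931 0.10259122] 0.10099181539236213  corners [[0.054999999701976776, 0.09700000286102295], [0.05700000002980232, 0.05000000074505806], [0.2070000022649765, 0.0560000017285347], [0.20499999821186066, 0.10300000011920929]]
floor z 0.07502317233467082
stone ((0.40689924359321594, -0.3126543164253235), (0.056539371609687805, 0.1438172161579132), 54.184959411621094)
goal xy [ 0.61434363 -0.03421516]
(array([-0.2885, -0.0511,  0.1781]), array([-1.0000e-03,  2.4000e-03, -1.3075e+00]))
```

```bash
python3 -m jog '[[0,-0.289,-0.051,0.178,0,0,-0.655],[0,-0.289,-0.051,0.178,0,0,-0.655],[0,-0.289,-0.051,0.178,0,0,-0.655],[0,-0.289,-0.051,0.178,0,0,-0.655],[0,-0.289,-0.051,0.178,0,0,-0.655]]' 60 >/dev/null
python3 -m jog '[[0,0,0,0,0,0,-0.655],[0,0,0,0,0,0,-0.655],[0,0,0,0,0,0,-0.655],[0,0,0,0,0,0,-0.655],[0,0,0,0,0,0,-0.655]]'
python3 - <<'E'
from h import *
print(need([.4067,-.3126,.005],q=R.from_euler('z',np.pi-np.radians(35.6))*R.from_euler('x',np.pi)))
E
```

```text
time_s: 12.6
ee_pos: [0.4075, -0.3062, 0.1596]
tool_rot: [0.3, 0.954, 0.0, -0.0]
ft_force: [-0.8, -0.4, 0.8]
finger_gap: 0.996
gripper_force: 0.0
(array([-0.0062, -0.0115,  0.3091]), array([ 0.0001, -0.0007,  0.0151]))
```

```bash
python3 -m jog '[[0,0,0,0.06,0,0,0],[0,0,0,0.12,0,0,0],[0,0,0,0.17,0,0,0],[0,0,0,0.19,0,0,0],[0,0,0,0.19,0,0,0]]' >/dev/null
python3 - <<'E'
from h import *
print(need([.4067,-.3126,.005],q=R.from_euler('z',np.pi-np.radians(35.6))*R.from_euler('x',np.pi)))
E
```

```text
(array([-0.0087, -0.0119,  0.1159]), array([ 0.0006, -0.0051,  0.0049]))
```

```bash
python3 -m jog '[[0,-0.009,-0.012,0,0,0,0],[0,-0.009,-0.012,0.04,0,0,0],[0,-0.009,-0.012,0.08,0,0,0],[0,-0.009,-0.012,0.116,0,0,0],[0,-0.009,-0.012,0.116,0,0,0]]' | sed -n 2,4p
python3 -m jog '[[1,0,0,0,0,0,0],[1,0,0,0,0,0,0],[1,0,0,0,0,0,0],[1,0,0,0,0,0,0],[1,0,0,0,0,0,0]]' 60
python3 -m jog '[[1,0,0,-0.03,0,0,0],[1,0,0,-0.07,0,0,0],[1,0,0,-0.13,0,0,0],[1,0,0,-0.2,0,0,0],[1,0,0,-0.26,0,0,0]]'
python3 -m jog '[[1,0,0,-0.06,0,0,0],[1,0,0,-0.1,0,0,0],[1,0,0,-0.1,0,0,0],[1,0,0,-0.1,0,0,0]]'
python3 - <<'E'
from h import *
X=np.array([np.cos(.073),-np.sin(.073)]);Y=np.array([np.sin(.073),np.cos(.073)])
F0=np.array([.459,.0353])+.035*X; g=F0+.125*X-.045*Y; print(g)
print(need([*g,.2],q=R.from_euler('z',np.pi-.073)*R.from_euler('x',np.pi)))
s=snapshot("scene"); cv2.imwrite("pics/lift.png",cv2.resize(s["image"][150:300,130:330,::-1],None,fx=3.5,fy=3.5))
E
```

```text
ee_pos: [0.4076, -0.314, 0.0059]
tool_rot: [0.303, 0.953, 0.0, -0.001]
ft_force: [0.0, 1.0, -0.7]
time_s: 13.85
ee_pos: [0.4088, -0.3148, 0.0087]
tool_rot: [0.303, 0.953, -0.001, 0.001]
ft_force: [-0.9, -0.8, 6.7]
finger_gap: 0.646
gripper_force: 64.1
time_s: 14.27
ee_pos: [0.4079, -0.3138, 0.1396]
tool_rot: [0.303, 0.953, -0.0, 0.001]
ft_force: [1.5, -0.9, -4.4]
finger_gap: 0.641
gripper_force: 65.9
time_s: 14.6
ee_pos: [0.408, -0.3139, 0.1877]
tool_rot: [0.303, 0.953, -0.0, 0.001]
ft_force: [-0.9, 0.2, -5.5]
finger_gap: 0.644
gripper_force: 66.1
[ 0.61529179 -0.02124978]
(array([-0.0009,  0.7173, -0.0248]), array([-0.0012,  0.0027, -0.6903]))
```

View pics/lift.png

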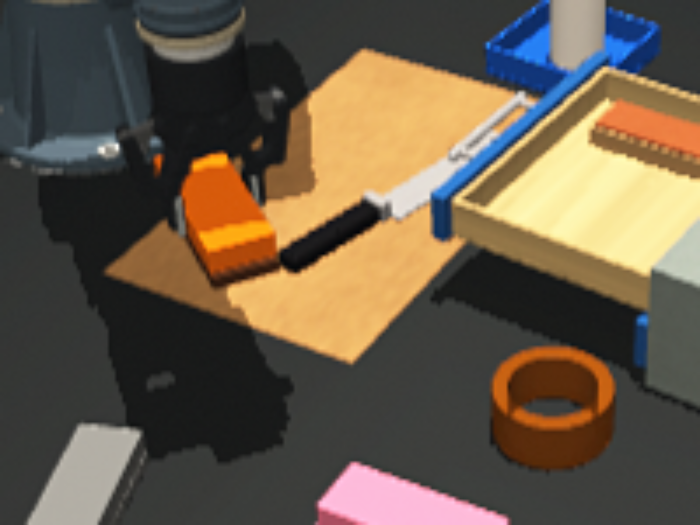

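The stone is held level (about (225,220) in the crop). Now I carry it over the drawer's right half and turn it along the slide.

```bash
python3 -m jog '[[1,0,0.04,0,0,0,0],[1,0,0.11,0,0,0,0],[1,0,0.19,0,0,0,0],[1,0,0.27,0,0,0,0],[1,0,0.35,0,0,0,0]]' >/dev/null
python3 -m jog '[[1,0,0.08,0,0,0,0],[1,0,0.16,0,0,0,0],[1,0,0.24,0,0,0,0],[1,0,0.32,0,0,0,0],[1,0,0.367,0,0,0,0]]' >/dev/null
python3 -m jog '[[1,0,0,0,0,0,-0.1],[1,0,0,0,0,0,-0.25],[1,0,0,0,0,0,-0.4],[1,0,0,0,0,0,-0.55],[1,0,0,0,0,0,-0.69]]' >/dev/null
python3 -m jog '[[1,0,0,0,0,0,0],[1,0,0,0,0,0,0],[1,0,0,0,0,0,0]]'
python3 - <<'E'
from h import *
print(need([.6153,-.0213,.084],q=R.from_euler('z',np.pi-.073)*R.from_euler('x',np.pi)))
E
```

```text
time_s: 16.15
ee_pos: [0.6144, -0.021, 0.1857]
tool_rot: [0.038, 0.999, 0.0, -0.001]
ft_force: [-0.6, 0.3, -4.1]
finger_gap: 0.643
gripper_force: 66.1
(array([-0.0023, -0.0004,  0.2034]), array([ 0.0001, -0.0022, -0.0051]))
```

```bash
python3 -m jog '[[1,-0.002,0,0.05,0,0,0],[1,-0.002,0,0.1,0,0,0],[1,-0.002,0,0.15,0,0,0],[1,-0.002,0,0.18,0,0,0],[1,-0.002,0,0.192,0,0,0]]' | sed -n 2,4p
python3 -m jog '[[1,0,0,0.004,0,0,0],[1,0,0,0.007,0,0,0],[1,0,0,0.010,0,0,0],[1,0,0,0.012,0,0,0],[1,0,0,0.012,0,0,0]]'
```

```text
ee_pos: [0.6142, -0.021, 0.0878]
tool_rot: [0.038, 0.999, 0.0, -0.002]
ft_force: [0.7, 0.5, -5.1]
time_s: 16.98
ee_pos: [0.6161, -0.0211, 0.0854]
tool_rot: [0.037, 0.999, -0.0, 0.001]
ft_force: [-0.1, -1.2, -4.7]
finger_gap: 0.648
gripper_force: 65.9
```

```bash
python3 -m jog '[[1,0,0,0.001,0,0,0],[1,0,0,0.002,0,0,0],[1,0,0,0.003,0,0,0],[1,0,0,0.004,0,0,0],[1,0,0,0.004,0,0,0]]' | sed -n 2,4p
python3 -m jog '[[1,0,0,0.001,0,0,0],[1,0,0,0.002,0,0,0],[1,0,0,0.002,0,0,0]]'| sed -n 2,4p
```

```text
ee_pos: [0.6165, -0.0212, 0.0837]
tool_rot: [0.037, 0.999, -0.0, 0.001]
ft_force: [-0.2, 0.4, 4.1]
ee_pos: [0.6172, -0.0212, 0.0837]
tool_rot: [0.037, 0.999, -0.0, 0.002]
ft_force: [-0.5, 1.1, 10.6]
```

Contact at the expected height. I release with a partial opening to stay clear of the strop, then retract.

```bash
python3 -m jog '[[0.25,0,0,0,0,0,0],[0.1,0,0,0,0,0,0],[0.1,0,0,0,0,0,0],[0.1,0,0,0,0,0,0]]'
python3 -m jog '[[0.1,0,0,-0.04,0,0,0],[0.1,0,0,-0.1,0,0,0],[0.1,0,0,-0.17,0,0,0],[0.1,0,0,-0.25,0,0,0],[0.1,0,0,-0.3,0,0,0]]'
python3 -m jog '[[0.1,0,0,-0.08,0,0,0],[0.1,0.08,0.1,-0.1,0,0,0],[0.1,0.16,-0.1,-0.1,0,0,0],[0.1,0.25,-0.2,-0.1,0,0,0],[0.1,0.33,-0.3,-0.1,0,0,0]]' |sed -n 2p
python3 - <<'E'
from h import *
s=snapshot("scene"); w=world(s); cv2.imwrite("pics/end.png",cv2.resize(s["image"][120:300,200:420,::-1],None,fx=3.3,fy=3.3))
hsv=cv2.cvtColor(s["image"],cv2.COLOR_RGB2HSV)
X=np.array([np.cos(.073),-np.sin(.073)]);Y=np.array([np.sin(.073),np.cos(.073)]);F0=np.array([.459,.0353])+.035*X
l=np.stack([(w[...,:2]-F0)@X,(w[...,:2]-F0)@Y,w[...,2]-.075],-1)
m=(l[...,0]>.02)&(l[...,0]<.22)&(l[...,1]>-.11)&(l[...,1]<.03)&(l[...,2]>.034)&(l[...,2]<.05)
p=l[m];print("stone top",m.sum(),p.min(0),p.max(0)); A=np.c_[p[:,:2],np.ones(len(p))];print("plane",np.linalg.lstsq(A,p[:,2],rcond=None)[0])
E
```

```text
time_s: 17.98
ee_pos: [0.6156, -0.0211, 0.0816]
tool_rot: [0.037, 0.999, 0.0, -0.0]
ft_force: [0.4, -0.1, -0.6]
finger_gap: 0.899
gripper_force: 0.0
time_s: 18.4
ee_pos: [0.6164, -0.0212, 0.2356]
tool_rot: [0.037, 0.999, -0.0, 0.002]
ft_force: [1.2, 0.2, 0.3]
finger_gap: 0.901
gripper_force: 0.0
ee_pos: [0.5097, -0.0814, 0.2808]
stone top 522 [ 0.02003082 -0.09630045  0.03406858] [0.19728021 0.02830958 0.04566106]
plane [0.00406269 0.00136766 0.03823005]
```

View pics/end.png

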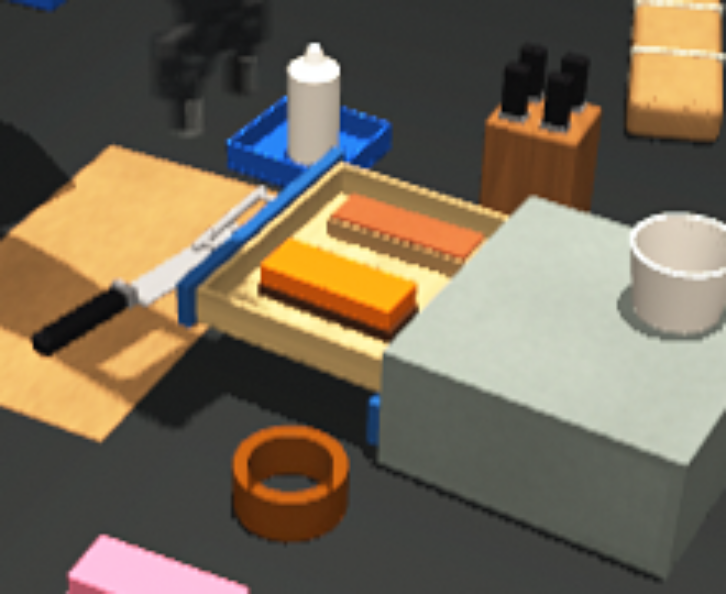

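The stone lies flat, base down, in the open drawer (about (335,285) in the crop) beside the strop. The bottle is upright in the tray at (313,110), and the block, tape and knife are where they were. I let the arm settle, then hand in.

```bash
python3 -m jog '[[0.1,0,0,0,0,0,0],[0.1,0,0,0,0,0,0],[0.1,0,0,0,0,0,0],[0.1,0,0,0,0,0,0],[0.1,0,0,0,0,0,0]]'; python3 -c "from rig import *; print(close_job())"
```

```text
time_s: 19.28
ee_pos: [0.5113, -0.081, 0.2805]
tool_rot: [0.036, 0.999, 0.0, -0.0]
ft_force: [0.1, 0.3, -0.1]
finger_gap: 0.9
gripper_force: 0.0
the job is handed in; nothing more can be done
None
```

I handed the job in at 19.3 s, with no verdict returned; my last picture showed the bottle upright in the tray, the top drawer open, and the orange whetstone flat, base down, beside the strop, with nothing else disturbed.

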